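# Snap the orange filter glass into its holder

## Robot

A 6-joint arm with a two-finger parallel gripper is mounted at the origin on a cart in front of the work surface, level with it; the furniture and walls round the work are solid. World frame = base frame: x ahead of the robot, y to its left, z up, the work surface at z = 0. Lengths are in m, angles in rad, forces in N, time in s.
With the tool pointing down it reaches from about 0.375 to 0.975 m from the base axis. Payload 3.8 kg.
Tool frame: the origin (TCP) lies at the very end of the fingers, on their centre line; the grasp point (between the pads) lies 19 mm behind it; z points along the fingers, y is the line along which they close (so a half turn about z gives the same grasp; the last joint's range is limited). The gripper opens to 85 mm and grips with 20 to 120 N. Pads are 22 mm wide; open, the fingers measure 114 mm over their backs; the gripper's body (76 mm by 85 mm) begins 54 mm behind the grasp point. The pads swing forward as they close: fully open they stand 13 mm farther back than shut.
Start: joints at [-1.376, 0.264, 1.604, -0, 1.274, -0.037], TCP at [0.155, -0.657, 0.231] pointing down, gripper open.
Joint ranges: [-2.63, 2.63], [-0.94, 2.18], [0.31, 2.57], [-1.31, 4.45], [0, 2.66], [-2.55, 2.55]. Speed limits (rad/s): [2.57, 2.57, 3.14, 3.14, 3.14, 3.14].

## Interface

Orientations are given as a rotation vector (axis times angle).
In Python, from workcell import bot, vision gives the robot as it stands. The module is installed in compiled form; this text tells all that it offers.
- The arm moves only by the tool play_rows, never from a script. Its argument "moves" is a list that holds one entry, the list of rows, each a list of 7 numbers: the turn, a rotation vector about the tool's x, y, z as a fraction of full scale, then the shift along the tool's x, y, z as a fraction of full scale, then the finger opening in mm, from 0 to 85.4. In form: [[[ax, ay, az, x, y, z, jaw], ...]]. A call has 1 to 5 rows; each row shifts and turns the commanded pose from where the row before left it, along the tool's axes as they then stand; what a row does not reach is not made up. Full scale, the value 1, is 0.1 m for a shift and 0.5 rad for a turn. A row lasts 1/12 s, in which the tool goes at most 41.7 mm and 7.16 degrees, less where a joint would pass 70% of its speed; a pose out of reach is approached as far as the arm can. A call with a number of a shift or a turn outside -1 to 1 is refused whole. A call with a gripper value outside its range is refused whole. The fingers move at their own pace and stop on an object; "newtons" is the grip in N (left out, the last holds). Time passes only in rows, so rows that do not move let the fingers close. It gives the time, the measured TCP pose, the force, the opening and the grip force at its end, in the units of the state.
- bot.read_state(): the state, without advancing time (a new reading comes with each control period).
- vision.read_camera(name): name is "side" or "top"; returns a dict with "image" (480x640x3 uint8, red, green, blue), "depth" (480x640 float32, m along the optical axis (not along the pixel's ray), 0 where there is no reading), "K" (3x3 intrinsics, pixels), "R" (3x3) and "t" (3): a world point X has camera coordinates R X + t. Camera axes: x right, y down, z forward; pixel columns grow to the right and rows downward; lengths in m; the calibration is good to about 2 mm. A picture is of the moment at which its call begins.
- bot.finish_job(): hands the job in; it is judged then, once.
The state is a dict: "time": time; "q": joint angles; "joint_vel": joint speeds; "joint_torque": joint torques, N m; "tool_pos": TCP position; "tcp_rot": TCP orientation; "wrist_force": force on the tool from outside, world axes, zero at the start; "torque": the same for the moment, N m; "width": opening from 0.0 (shut) to 1.0 (fully open); "grip_force": force on a finger pad.
Only numpy, scipy, OpenCV 4.12 (cv2) and the standard library are available. Lean on these libraries where they do the work, as an engineer would, in place of code of your own. Each camera call takes 0.05 s, during which the arm holds its last target. There are 200 camera calls.

## Task

Take the orange filter glass out of the white drying rack and fit it into the pocket of the metal filter holder: slip one long edge under the holder's fixed lip, then press the opposite edge down gently until the red sprung catch snaps back over it and the glass lies fully home, flat and square. Leave the green and blue glasses standing in the rack and do not disturb the beaker or the dropper bottle.

Things in the scene. Friction and masses are not known exactly. Their poses are not given: they have to be found in the camera images.
- orange_filter: orange rectangular filter glass, 44 x 70 x 8 mm, about 0.12 kg. Own axes: x along the 44 mm side, y along the 70 mm side, z through the 8 mm thickness; the origin is the middle of one 44 x 70 face (z = 0), the other face is at z = 8 mm. Starts standing on a 70 mm edge in one of the rack's three slots; either face may end upward.
- orange_center (a point): centre of the volume of the orange filter glass (4 mm from each face), same axes as the glass.
- rack: fixed white drying rack, 136 (x) x 96 (y) x 24 mm, origin at the centre of its underside. Slots 10 mm wide at x = -42, 0, +42 mm: glasses stand in them with thickness along rack x, long side along y. Slot floor 5 mm above the origin, so a standing glass's top edge is at 49 mm. Notched ribs 20.5 mm high at |y| = 25 to 37 mm, end walls 24 mm high outside; the middle is open for fingers.
- green_filter: green filter glass of the same size and axes as the orange one (same origin), standing in another slot; leave it.
- blue_filter: blue filter glass of the same size and axes as the orange one (same origin), standing in another slot; leave it.
- holder: fixed metal holder, dark base 79 x 92 mm, origin on the underside below the pocket centre. x points toward its lip, to the robot's left (+y) within about 25 degrees. Pocket 45.6 (x) x 72.4 (y) mm, floor (round a window) 6 mm above the origin. Side walls at y = +-36.2 mm reach 15 mm above the origin, flared over the top 4 mm; catch-side wall at x = -22.8 mm, |y| < 15 mm, 13 mm high.
- seat (a point): in the holder, where the centre of the seated glass belongs: 10 mm above the holder's origin (4 mm above the pocket floor); axes of the holder (x toward the lip, z up).
- lip_edge (a point): middle of the lower edge of the holder's fixed lip: 18.8 mm along holder x, 16.5 mm above the holder's origin (10.5 mm over the pocket floor); axes of the holder. The lip overhangs the pocket by 4 mm from the end wall (x = 22.8 mm), is 80 mm long and 4 mm thick, so the glass cannot be dropped in flat.
- catch (a joint): red sprung catch on the holder's side opposite the lip, m; 0 = forward (rest), up to 0.007 as it is pushed back along holder -x. Two noses 12 mm wide at y = +-25 mm project 3.5 mm into the pocket, tips 15.6 mm above the holder's origin, steep ramps above them up to 23.4 mm. The edge of a glass pressed down pushes them back (2 to 4 N spring) and they snap forward over its top.
- beaker: empty clear beaker, 55 mm across, 70 mm high, origin at the centre of its underside; leave it.
- dropper_bottle: small brown dropper bottle with black rubber bulb, 33 mm across, 102 mm high, origin at the centre of its underside; leave it.
Things that resemble listed ones, but are neither listed nor needed, are in the scene too. Of the things that look like the orange_filter, the middle-sized one is meant.

How it is judged:
By the outcome, as a careful person would: the job done as asked, in the order asked, and still so for the second after the job is handed in, with the robot touching nothing.
It also fails if it takes over 54 s, if anything falls off the work surface, if the arm or the gripper's body presses on something with over 40 N, if the wrist force passes 120 N, or if a joint passes its speed limit or range.

## Working session

There is one attempt and no reset: what is moved stays moved. The work goes in short steps, Python scripts to look and compute and a tool call to move; the robot and the scene stay as the last step left them, time stands still between calls to the robot, and variables do not carry over. Pictures are saved under pics/ and viewed, at most 10 in all, crops included, and the job is handed in when it is done.

Besides the shell and the picture viewer there is one more tool, called as name(argument=value, ...) on one line, values as JSON. play_rows: Moves the arm, as the interface text tells. Its arguments: {"type":"object","properties":{"moves":{"type":"array","items":{"type":"array","items":{"type":"array","items":{"type":"number"}}}},"newtons":{"type":"number"}},"required":["moves"]}

```bash
mkdir -p pics
cat > h.py <<'E'
import numpy as np, cv2, pickle
from workcell import bot, vision
def cam(n):
    c=vision.read_camera(n); pickle.dump(c,open(f'{n}.pkl','wb')); return c
def load(n): return pickle.load(open(f'{n}.pkl','rb'))
def px(c,u,v,d=None):
    if d is None: d=np.median([x for x in c['depth'][v-1:v+2,u-1:u+2].ravel() if x>0] or [0])
    p=np.linalg.inv(c['K'])@[u,v,1]*d; return c['R'].T@(p-c['t'])
def pz(c,u,v,z):
    r=c['R'].T@np.linalg.inv(c['K'])@[u,v,1]; o=-c['R'].T@c['t']; return o+r*(z-o[2])/r[2]
def proj(c,X):
    p=c['K']@(c['R']@np.array(X)+c['t']); return p[:2]/p[2]
def save(n,im): cv2.imwrite(f'pics/{n}.png',im[:,:,::-1])
E
python3 - <<'E'
from h import *
for n in('top','side'):
    c=cam(n); save(n+'0',c['image']); print(n,(-c['R'].T@c['t']).round(3),c['K'].round(1).tolist(),c['R'].round(2).tolist())
print(bot.read_state())
E
```

```text
top [0.314 0.008 1.16 ] [[537.5, 0.0, 322.3], [0.0, 537.5, 226.1], [0.0, 0.0, 1.0]] [[-0.05, -1.0, -0.0], [-0.97, 0.05, -0.24], [0.24, -0.01, -0.97]]
side [0.097 0.658 0.638] [[536.8, 0.0, 327.9], [0.0, 536.8, 232.7], [0.0, 0.0, 1.0]] [[-0.81, -0.58, 0.0], [-0.34, 0.48, -0.81], [0.47, -0.66, -0.59]]
{'time': 0.1, 'q': array([-1.37588894e+00,  2.64676747e-01,  1.60524279e+00,  3.85135194e-05,
        1.27372796e+00, -3.69076555e-02]), 'joint_vel': array([-6.96386611e-05, -9.77212759e-04, -4.26124884e-03,  1.25502494e-04,
       -1.64959327e-03, -1.52324000e-03]), 'joint_torque': array([-3.87832652e-04, -5.16707826e+01, -3.68590379e+01,  1.34699701e-05,
        6.24805049e-03, -9.58529597e-06]), 'tool_pos': array([ 0.15495309, -0.65628451,  0.23008437]), 'tcp_rot': array([-3.11847779e+00, -3.63064562e-01,  1.96948850e-04]), 'wrist_force': array([ 0.15623814, -0.52442734, -0.89207826]), 'torque': array([-0.04534524,  0.02506938, -0.01046529]), 'grip_force': 0.0, 'width': 0.9992216832000481}
```

View pics/top0.png

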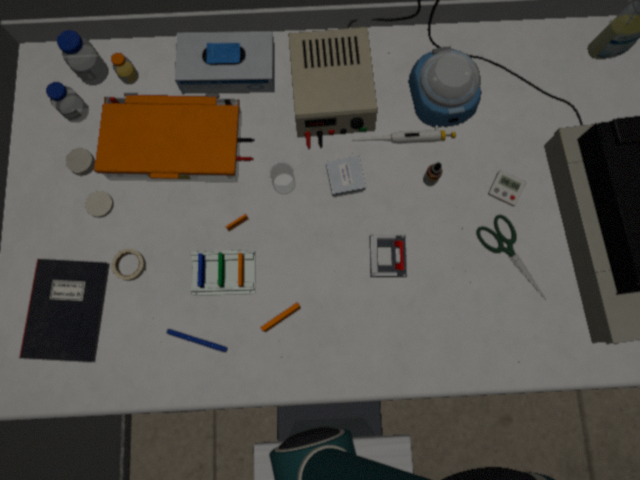

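View pics/side0.png

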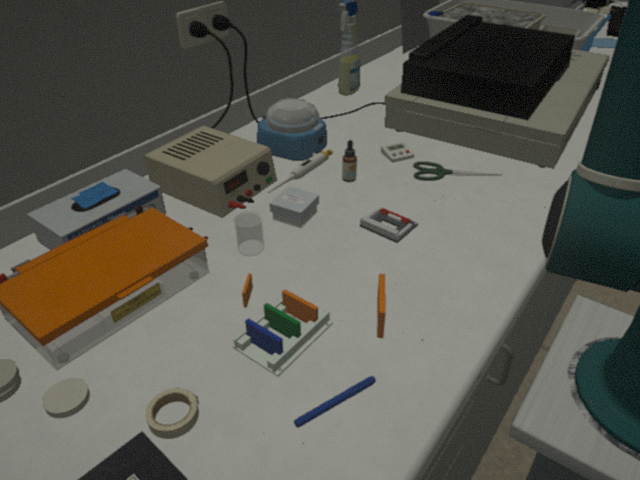

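Three orange glasses appear in the top view: a small one at (237,222), one in the rack at (240,269) and a large one at (281,317). The orange box lid at (168,138) is a different object. The rack one is middle-sized and stands in a slot, so I choose it. The holder is at (388,256) with its red catch on the right, so its lip is on the left (+y). Next I check both in a close crop.

Run:
```python
from h import *
t=load('top'); s=load('side')
f=lambda c,x,y,w,h,W,H: cv2.resize(c['image'][y:y+h,x:x+w],(W,H),interpolation=cv2.INTER_CUBIC)
a=np.hstack([f(t,180,205,130,130,400,400)*1, f(t,360,225,55,55,400,400)])
save('crop1',np.clip(a.astype(float)*1.5,0,255).astype('uint8'))
b=np.hstack([f(s,225,265,110,110,400,400), f(s,350,190,80,80,400,400)])
save('crop2',np.clip(b.astype(float)*1.5,0,255).astype('uint8'))
```

```text
(no output)
```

View pics/crop1.png

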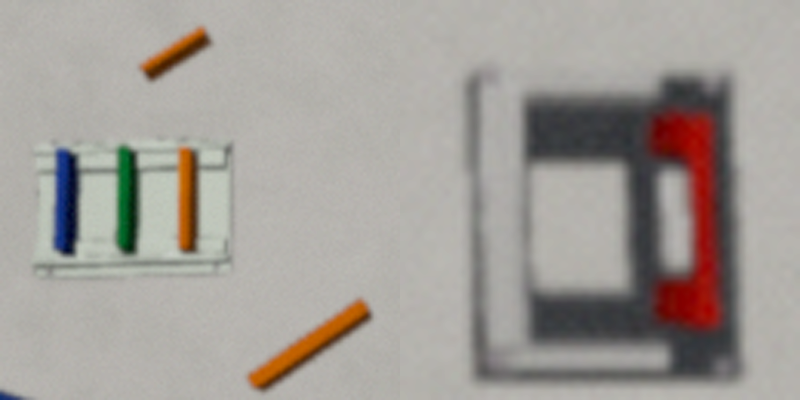

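View pics/crop2.png

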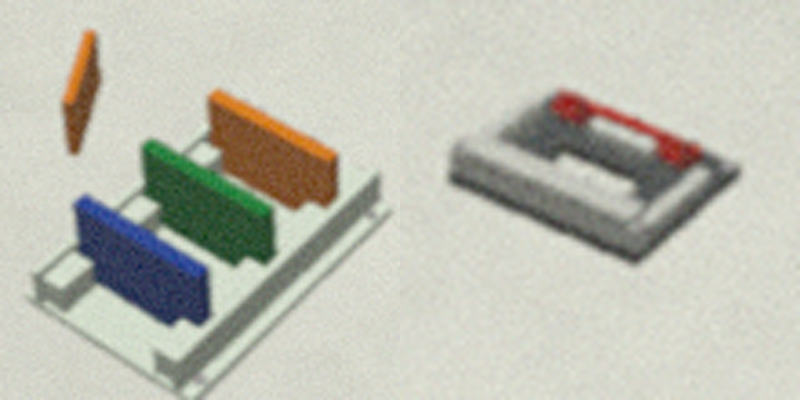

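The crops confirm it. The rack glasses are blue, green and orange from left to right, with orange on the right side of the rack (-y end) and standing upright. The loose small and large orange pieces are decoys. The holder's lip is on its left (+y) and its red catch is on the right. Next I measure both poses.

Run:
```python
from h import *
t=load('top'); s=load('side')
# orange glass in rack: mask
for n,c,(x,y,w,h) in (('top',t,(225,245,30,50)),('side',s,(275,280,50,45))):
    im=c['image'][y:y+h,x:x+w].astype(int); m=((im[:,:,0]-im[:,:,2])>60)&(im[:,:,0]>im[:,:,1]*1.35)
    r=cv2.minAreaRect((np.argwhere(m)[:,::-1]+[x,y]).astype(np.float32)); b=cv2.boxPoints(r)
    print(n,m.sum(),r); print([(pz(c,*p,0.049)[:2]*1000).round(1).tolist() for p in b])
    v,u=np.nonzero(m); P=np.array([px(c,a+x,d+y,c['depth'][d+y,a+x]) for a,d in zip(u,v) if c['depth'][d+y,a+x]>0])
    q=P[P[:,2]>0.043]; print('depth pts',len(q),(q.mean(0)*1000).round(1), P[:,2].max())
def g(c,x,y,w,h,k):
    im=cv2.resize(c['image'][y:y+h,x:x+w],None,fx=k,fy=k,interpolation=cv2.INTER_CUBIC)
    im=np.clip((im.astype(float)-20)*1.5,0,255).astype('uint8')
    for i in range(0,w,10): cv2.putText(im,str(x+i),(i*k,10),0,.35,(0,0,255),1); im[12:,i*k]=im[12:,i*k]*.6+np.array([0,0,100])
    for i in range(0,h,10): cv2.putText(im,str(y+i),(0,i*k+4),0,.35,(0,0,255),1); im[i*k,22:]=im[i*k,22:]*.6+np.array([0,0,100])
    return im
save('hold_top',g(t,362,228,52,54,11)); save('hold_side',g(s,354,198,70,50,11))
```

```text
top 142 ((240.0, 269.0), (32.0, 4.0), 90.0)
[[535.2, 175.9], [534.8, 167.5], [467.3, 168.4], [467.7, 176.7]]
depth pts 129 [501.2 173.1  48.9] 0.053208755737599485
side 193 ((298.0672607421875, 306.7722473144531), (41.3582878112793, 18.070964813232422), 27.7585391998291)
[[521.4, 208.1], [534.3, 171.6], [459.7, 172.7], [449.7, 207.7]]
depth pts 154 [499.  175.8  48.4] 0.051848972895997256
```

View pics/hold_top.png

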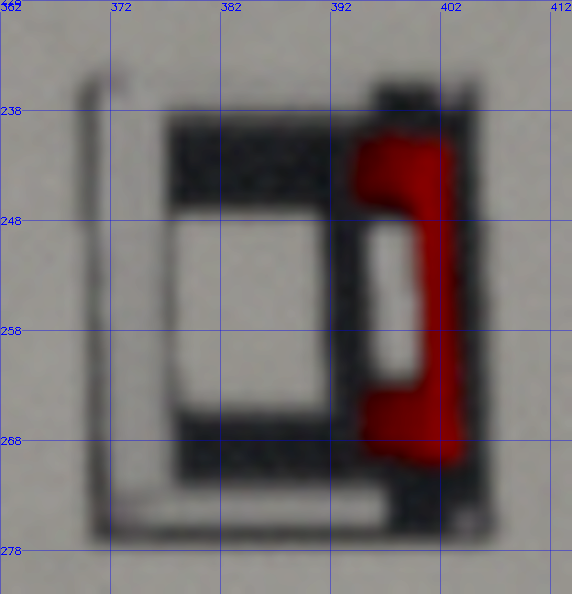

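View pics/hold_side.png

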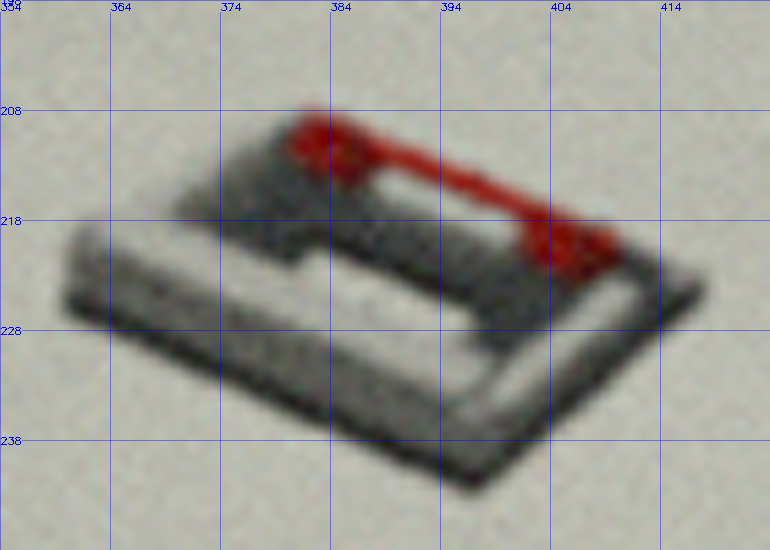

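The holder is clear in both crops. In the top view its near base corners are at (370,277) and (406,277), and the lip edge runs from (376.8,238) to (377.6,271.6). In the side view the base corners are at (359.5,225.6), (397,242.3) and (417.6,223.9).

Run:
```python
from h import *
t=load('top'); s=load('side')
T=lambda a,b,z:(pz(t,a/11+361.55,b/11+227.55,z)*1000)[:2].round(1)
S=lambda a,b,z:(pz(s,a/11+353.55,b/11+197.55,z)*1000)[:2].round(1)
print('side base L,F,R',S(65,315,0),S(476,492,0),S(705,290,0.0),S(705,290,0.006))
print('top base BL BR',T(95,541,0),T(490,541,0),'left edge top',T(82,85,0.0),'right edge top',T(476,85,0.006),T(490,541,0.006))
print('lip edge top',T(168,115,.0205),T(176,485,.0205))
print('nose tips top',T(352,175,.0156),T(362,425,.0156),'red y ext',T(357,138,.0156),T(362,466,.0156))
print('lip top side: outer L',S(85,222,.0205),'outer F',S(470,412,.0205))
for n,c,(x,y,w,h) in (('t',t,(390,235,20,40)),('s',s,(375,202,40,28))):
    im=c['image'][y:y+h,x:x+w].astype(int); m=(im[:,:,0]-im[:,:,1])>40
    v,u=np.nonzero(m); P=np.array([px(c,a+x,d+y,c['depth'][d+y,a+x]) for a,d in zip(u,v) if c['depth'][d+y,a+x]>0])
    print(n,len(P),(P.mean(0)*1000).round(1), 'pix centroid',u.mean()+x,v.mean()+y,(pz(c,u.mean()+x,v.mean()+y,.016)*1000).round(1))
```

```text
side base L,F,R [ 566.8 -106.9] [ 477.5 -104. ] [ 473.9 -183.6] [ 470.3 -175.7]
top base BL BR [ 478.3 -102.8] [ 474.5 -180.6] left edge top [ 570.5 -106.6] right edge top [ 565.3 -184.8] [ 473.6 -179.6]
lip edge top [ 559.1 -121.1] [ 485.6 -117.3]
nose tips top [ 546.2 -157.1] [ 496.3 -155. ] red y ext [ 553.6 -158.7] [ 488.2 -154.4]
lip top side: outer L [ 564.8 -109.3] outer F [477.7 -99.2]
t 148 [ 519.9 -168.5   16.2] pix centroid 399.8243243243243 255.1081081081081 [ 519.8 -168.5   16. ]
s 83 [ 518.1 -163.2   16.7] pix centroid 394.67469879518075 214.710843373494 [ 518.4 -164.2   16. ]
```

play_rows(moves=[[[0, 0, 0.248, 0, 0, 0, 26], [0, 0, 0.248, 0, 0, 0, 26], [0, 0, 0, 0.157, -0.376, 0, 26], [0, 0, 0, 0.157, -0.376, 0, 26], [0, 0, 0, 0.157, -0.376, 0, 26]]], newtons=40)

```text
time: 0.52
tool_pos: [0.2039, -0.5435, 0.23]
tcp_rot: [-3.139, 0.028, 0.001]
wrist_force: [0.3, 0.3, 0.7]
width: 0.311
grip_force: 0.0
```

play_rows(moves=[[[0, 0, 0, 0.157, -0.376, 0, 26], [0, 0, 0, 0.157, -0.376, 0, 26], [0, 0, 0, 0.157, -0.376, 0, 26], [0, 0, 0, 0.157, -0.376, 0, 26], [0, 0, 0, 0.157, -0.376, 0, 26]]])

```text
time: 0.93
tool_pos: [0.2856, -0.3561, 0.2308]
tcp_rot: [-3.141, 0.027, 0.0]
wrist_force: [1.3, 0.6, 0.1]
width: 0.307
grip_force: 0.0
```

play_rows(moves=[[[0, 0, 0, 0.1473, -0.38, 0, 26], [0, 0, 0, 0.1473, -0.38, 0, 26], [0, 0, 0, 0.1473, -0.38, 0, 26], [0, 0, 0, 0.1473, -0.38, 0, 26], [0, 0, 0, 0.1473, -0.38, 0, 26]]])

```text
time: 1.35
tool_pos: [0.3621, -0.1675, 0.2311]
tcp_rot: [3.141, -0.026, 0.0]
wrist_force: [1.0, 0.2, 0.0]
width: 0.3
grip_force: 0.0
```

play_rows(moves=[[[0, 0, 0, 0.1473, -0.38, 0, 26], [0, 0, 0, 0.1473, -0.38, 0, 26], [0, 0, 0, 0.1473, -0.38, 0, 26], [0, 0, 0, 0.1473, -0.38, 0, 26], [0, 0, 0, 0.1473, -0.38, 0, 26]]])

```text
time: 1.77
tool_pos: [0.4389, 0.0215, 0.2312]
tcp_rot: [3.141, -0.025, 0.0]
wrist_force: [1.8, -0.7, 0.2]
width: 0.306
grip_force: 0.0
```

play_rows(moves=[[[0, 0, 0, 0.1473, -0.38, 0, 26], [0, 0, 0, 0.1473, -0.38, 0, 26], [0, 0, 0, 0.1473, -0.38, 0, 26], [0, 0, 0, 0.1473, -0.38, 0, 26], [0, 0, 0, 0, 0, 0.41, 26]]])

```text
time: 2.18
tool_pos: [0.5087, 0.1785, 0.1986]
tcp_rot: [-3.133, 0.019, -0.028]
wrist_force: [2.6, 0.8, 1.6]
width: 0.306
grip_force: 0.0
```

play_rows(moves=[[[0, 0, 0, 0, 0, 0.41, 26], [0, 0, 0, 0, 0, 0.41, 26], [0, 0, 0, 0, 0, 0.2, 26], [0, 0, 0, 0, 0, 0, 26]]])

```text
time: 2.52
tool_pos: [0.4946, 0.169, 0.0817]
tcp_rot: [3.138, -0.025, -0.019]
wrist_force: [-1.0, -0.1, -0.6]
width: 0.303
grip_force: 0.0
```

Run:
```python
from h import *
t=cam('top'); s=cam('side')
f=lambda c,x,y,w,h,W,H: cv2.resize(c['image'][y:y+h,x:x+w],(W,H),interpolation=cv2.INTER_CUBIC)
a=np.hstack([f(t,180,195,110,110,400,400), f(s,225,235,130,130,400,400)])
save('pre',np.clip(a.astype(float)*1.5,0,255).astype('uint8'))
print(bot.read_state())
```

```text
{'time': 2.6167, 'q': array([2.81134017e-01, 1.25338485e-01, 2.05324901e+00, 4.01008647e-05,
       9.65425811e-01, 1.86804439e+00]), 'joint_vel': array([-0.00348796, -0.03874606, -0.05141376,  0.00085999, -0.00456188,
        0.00113438]), 'joint_torque': array([ 1.12068742e-01, -3.65718055e+01, -2.94645613e+01,  4.77571288e-03,
        1.16996246e-01, -2.00438706e-05]), 'tool_pos': array([0.49955701, 0.17019275, 0.08760363]), 'tcp_rot': array([ 3.14082955, -0.02534219, -0.00365845]), 'wrist_force': array([-0.55459248, -0.18506519,  0.90973985]), 'torque': array([-0.00638213, -0.00336722,  0.00793889]), 'grip_force': 0.0, 'width': 0.30441847868303423}
```

View pics/pre.png

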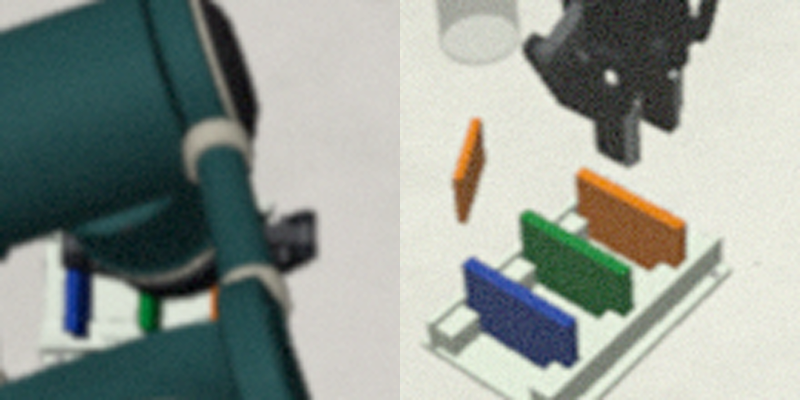

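The side view shows the fingertips at crop (617,163) and (670,130), straddling the orange top edge (mid at (630,195)) from above. The top view is blocked by the arm. Next I compare the offset numerically.

Run:
```python
from h import *
s=load('side'); k=130/400
P=lambda a,b,z:(pz(s,(a-400)*k+225-.3,b*k+235-.3,z)*1000).round(1)
tcp=[.4996,.1702,.0876]
q=proj(s,tcp); print('tcp proj crop',(q[0]-225+.3)/k+400,(q[1]-235+.3)/k)
print('tips', P(617,163,.0876),P(670,130,.0876))
# top face corners of glass: outer corners seen
print('top edge', P(578,176,.049),P(684,226,.049),P(588,168,.049),P(688,218,.049))
x,y,w,h=275,280,50,45
im=s['image'][y:y+h,x:x+w].astype(int); m=((im[:,:,0]-im[:,:,2])>60)&(im[:,:,0]>im[:,:,1]*1.35); 
bright=m&(im[:,:,0]>np.percentile(im[:,:,0][m],75)); v,u=np.nonzero(bright); print(bright.sum(),(pz(s,u.mean()+x,v.mean()+y,.049)*1000).round(1))
```

```text
tcp proj crop 633.6497647651579 136.1328129966402
tips [493.9 190.9  87.6] [487.5 155.7  87.6]
top edge [532. 178.  49.] [464.5 175.5  49. ] [531.7 170.2  49. ] [466.3 169.7  49. ]
85 [501.3 174.7  49. ]
```

play_rows(moves=[[[0, 0, 0, 0, -0.02, 0.1, 26], [0, 0, 0, 0, 0, 0.2, 26], [0, 0, 0, 0, 0, 0.2, 26], [0, 0, 0, 0, 0, 0.04, 26], [0, 0, 0, 0, 0, 0, 26]]])

```text
time: 3.03
tool_pos: [0.5004, 0.1723, 0.0344]
tcp_rot: [3.141, -0.026, -0.001]
wrist_force: [-0.6, -0.0, -0.6]
width: 0.307
grip_force: 0.0
```

play_rows(moves=[[[0, 0, 0, 0, 0, 0, 18], [0, 0, 0, 0, 0, 0, 14], [0, 0, 0, 0, 0, 0, 10], [0, 0, 0, 0, 0, 0, 9], [0, 0, 0, 0, 0, 0, 6]]], newtons=25)

```text
time: 3.45
tool_pos: [0.5014, 0.1728, 0.0355]
tcp_rot: [-3.141, 0.026, -0.003]
wrist_force: [-0.8, -0.2, 4.0]
width: 0.087
grip_force: 26.2
```

play_rows(moves=[[[0, 0, 0, 0, 0, 0, 5], [0, 0, 0, 0, 0, -0.1, 5], [0, 0, 0, 0, 0, -0.3, 5], [0, 0, 0, 0, 0, -0.4, 5], [0, 0, 0, 0, 0, -0.4, 5]]], newtons=60)

```text
time: 3.87
tool_pos: [0.4986, 0.1718, 0.1547]
tcp_rot: [3.14, -0.025, -0.006]
wrist_force: [1.2, -0.2, -0.1]
width: 0.075
grip_force: 58.9
```

play_rows(moves=[[[0, 0, 0.056, 0, 0, 0, 5], [0, 0, 0, 0.0455, 0.399, 0, 5], [0, 0, 0, 0.0455, 0.399, 0, 5], [0, 0, 0, 0.0455, 0.399, 0, 5], [0, 0, 0, 0.0455, 0.399, 0, 5]]])

```text
time: 4.28
tool_pos: [0.511, 0.0108, 0.155]
tcp_rot: [3.141, -0.067, 0.0]
wrist_force: [0.2, 0.2, -0.4]
width: 0.072
grip_force: 59.0
```

play_rows(moves=[[[0, 0, 0, 0.0455, 0.399, 0, 5], [0, 0, 0, 0.0455, 0.399, 0, 5], [0, 0, 0, 0.0455, 0.399, 0, 5], [0, 0, 0, 0.0455, 0.399, 0, 5], [0.2244, 0, 0, 0, 0, 0, 5]]])

```text
time: 4.7
tool_pos: [0.5228, -0.1516, 0.1554]
tcp_rot: [-3.031, 0.066, -0.006]
wrist_force: [-0.2, 1.4, -2.7]
width: 0.069
grip_force: 59.0
```

play_rows(moves=[[[0.2244, 0, 0, 0, 0, 0, 5], [0.2244, 0, 0, 0, 0, 0, 5], [0.2244, 0, 0, 0, 0, 0, 5], [0.2244, 0, 0, 0, 0, 0, 5], [0.2244, 0, 0, 0, 0, 0, 5]]])

```text
time: 5.12
tool_pos: [0.523, -0.1492, 0.156]
tcp_rot: [-2.464, 0.054, -0.023]
wrist_force: [0.4, 0.2, -1.0]
width: 0.075
grip_force: 59.0
```

play_rows(moves=[[[0.2244, 0, 0, 0, 0, 0, 5], [0, 0, 0, 0, 0, 0, 5], [0, 0, 0, 0, 0, 0, 5]]])

```text
time: 5.37
tool_pos: [0.5217, -0.149, 0.1527]
tcp_rot: [-2.355, 0.056, -0.018]
wrist_force: [0.1, 0.6, -1.0]
width: 0.069
grip_force: 59.1
```

Run:
```python
from h import *
from scipy.spatial.transform import Rotation as Ro
st=bot.read_state(); print(st['q'].round(2),st['tool_pos'].round(4)); R=Ro.from_rotvec(st['tcp_rot']).as_matrix(); print(R.round(3))
```

```text
[-0.7   0.37  1.82  0.6   1.51  0.71] [ 0.5217 -0.149   0.1527]
[[ 0.999 -0.035  0.03 ]
 [-0.046 -0.706  0.707]
 [-0.003 -0.707 -0.707]]
```

play_rows(moves=[[[0, 0, 0, 0, 0.265, 0.265, 5], [0, 0, 0, 0, 0.265, 0.265, 5], [0, 0, 0, 0, 0, 0, 5], [0, 0, 0, 0, 0, 0, 5]]])

```text
time: 5.7
tool_pos: [0.5215, -0.1461, 0.0794]
tcp_rot: [-2.354, 0.051, -0.017]
wrist_force: [0.0, -0.7, 0.1]
width: 0.072
grip_force: 59.0
```

```bash
cat >> h.py <<'E'
from scipy.spatial.transform import Rotation as Ro
def g(c,x,y,w,h,k):
    im=cv2.resize(c['image'][y:y+h,x:x+w],None,fx=k,fy=k,interpolation=cv2.INTER_CUBIC)
    im=np.clip((im.astype(float)-20)*1.5,0,255).astype('uint8')
    for i in range(0,w,10): cv2.putText(im,str(x+i),(i*k,10),0,.35,(0,0,255),1); im[12:,i*k]=im[12:,i*k]*.6+np.array([0,0,100])
    for i in range(0,h,10): cv2.putText(im,str(y+i),(0,i*k+4),0,.35,(0,0,255),1); im[i*k,22:]=im[i*k,22:]*.6+np.array([0,0,100])
    return im
E
python3 - <<'E'
from h import *
st=bot.read_state(); t=cam('top'); s=cam('side'); R=Ro.from_rotvec(st['tcp_rot']).as_matrix(); p=st['tool_pos']; print(p.round(4))
save('hov',np.hstack([g(t,362,228,54,60,7),g(s,350,160,58,60,7)]))
for x in(-.035,.035):
  for z,y in((.0305,-.004),(-.0135,-.004),(.0305,.004)):
    X=p+R@[x,y,z]; print(x,y,z,'top',proj(t,X).round(1),'side',proj(s,X).round(1))
E
```

```text
[ 0.5215 -0.1461  0.0794]
-0.035 -0.004 0.0305 top [380.8 267.6] side [398.9 211.2]
-0.035 -0.004 -0.0135 top [397.9 264.9] side [408.7 190.7]
-0.035 0.004 0.0305 top [383.3 268. ] side [400.2 212.3]
0.035 -0.004 0.0305 top [379.7 234.6] side [368.9 199.2]
0.035 -0.004 -0.0135 top [396.5 231. ] side [378.5 179.4]
0.035 0.004 0.0305 top [382.1 235.2] side [370.4 200.4]
```

View pics/hov.png

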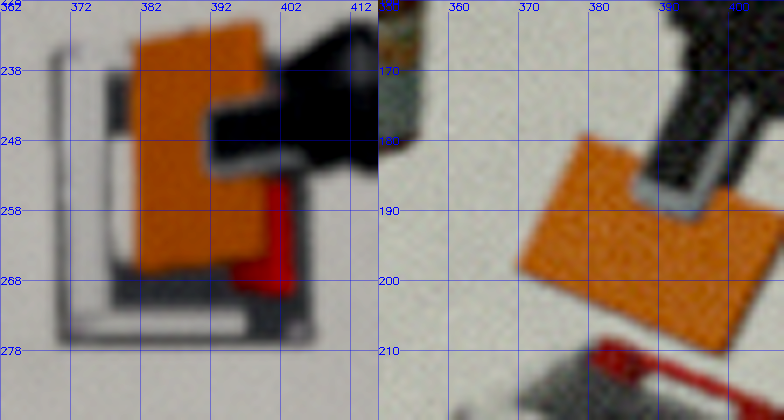

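In the top view the glass's leading edge runs from (380.4,233.6) to (381.0,266.4). That is about 1 px (2 mm) too far in +x, with a slight yaw difference. I refine it with sub-pixel edge fits.

Run:
```python
from h import *
t=load('top'); im=t['image'].astype(float); st=bot.read_state(); p=st['tool_pos']; R=Ro.from_rotvec(st['tcp_rot']).as_matrix()
def cross(sig,th):  # first upward crossing
    i=np.argmax(sig>th); return i-1+(th-sig[i-1])/(sig[i]-sig[i-1])
c=im[:,:,0]-im[:,:,2]
rows=np.arange(237,264); L=[372+cross(c[v,372:392],45) for v in rows]; a=np.polyfit(rows,L,1)
T0,T1=[proj(t,p+R@[x,-.004,.0305]) for x in(-.035,.035)]
print('lead slope deg',np.degrees(a[0]),'u@250',np.polyval(a,250),'pred',np.degrees((T0-T1)[0]/(T0-T1)[1]),np.interp(250,[T1[1],T0[1]],[T1[0],T0[0]]))
# ends: rows limits in columns
for cols in [np.arange(384,388),np.arange(384,396)]:
    f=[220+cross(c[220:245,u],45) for u in cols]; n=[280-cross(c[280:255:-1,u],45) for u in cols]
    print('ends far/near',np.mean(f[:4]),np.mean(n[:4]))
for x in(-.035,.035):
    A,B=proj(t,p+R@[x,-.004,.0305]),proj(t,p+R@[x,-.004,-.0135]); print('pred end row at u 385.5',np.interp(385.5,[A[0],B[0]],[A[1],B[1]]))
# holder: left outer edge of base (dark line)
g_=im.mean(2); r=np.arange(240,272); D=[]
for v in r:
    seg=g_[v,366:375]; w=np.clip(seg.max()-seg-15,0,None); D.append((w*np.arange(366,375)).sum()/w.sum())
b=np.polyfit(r,D,1); print('left line slope',np.degrees(b[0]))
for yaw in(-1.5,-2.5,-3.5):
    h=np.array([-np.sin(np.radians(yaw)),np.cos(np.radians(yaw))]); e=np.array([h[1],-h[0]])
    q=[proj(t,[*(np.array([.5219,-.1373])+.033*h+s*.04*e),.004]) for s in(-1,1)]; print(yaw,np.degrees((q[0]-q[1])[0]/(q[0]-q[1])[1]))
```

```text
lead slope deg 1.3096907154067838 u@250 380.36733591425934 pred 1.87193445103926 381.2142320531501
ends far/near 232.48818860877685 266.2028404344194
ends far/near 232.48818860877685 266.2028404344194
pred end row at u 385.5 265.6475065920974
pred end row at u 385.5 232.12293435163295
left line slope 2.024395754890054
-1.5 2.5677689996392985
-2.5 1.5518817555916038
-3.5 0.536089205531668
```

Run:
```python
from h import *
for i in range(3):
    st=bot.read_state(); print(st['time'],st['tool_pos'].round(4),st['tcp_rot'].round(4)); 
    c=cam('top')
st=bot.read_state(); p=st['tool_pos']; R=Ro.from_rotvec(st['tcp_rot']).as_matrix(); t=c
print(p.round(4),R.round(3))
c=t['image'].astype(float); c=c[:,:,0]-c[:,:,2]
def cross(sig,th):
    i=np.argmax(sig>th); return i-1+(th-sig[i-1])/(sig[i]-sig[i-1])
rows=np.arange(237,264); L=[372+cross(c[v,372:392],45) for v in rows]; a=np.polyfit(rows,L,1); print(np.degrees(a[0]),np.polyval(a,250))
f=[220+cross(c[220:245,u],45) for u in range(384,388)]; n=[280-cross(c[280:255:-1,u],45) for u in range(384,388)]; print(np.mean(f),np.mean(n))
for x in(-.035,.035):
    A,B=proj(t,p+R@[x,-.004,.0305]),proj(t,p+R@[x,-.004,-.0135]); print(A,B,np.interp(385.5,[A[0],B[0]],[A[1],B[1]]))
```

```text
5.8 [ 0.5238 -0.1479  0.082 ] [-2.3573  0.0494 -0.0241]
5.85 [ 0.5242 -0.1484  0.0823] [-2.3583  0.0491 -0.0256]
5.9 [ 0.5242 -0.1487  0.0822] [-2.3586  0.0492 -0.0261]
[ 0.5241 -0.1488  0.082 ] [[ 0.999 -0.028  0.034]
 [-0.044 -0.709  0.704]
 [ 0.004 -0.705 -0.709]]
1.9983397937939262 381.8419062967082
231.05082804792107 264.72575411497826
[382.18218092 266.03392349] [399.31236625 263.43763325] 265.53106720784376
[381.11907335 232.93506192] [397.96429361 229.46057903] 232.0314551732747
```

play_rows(moves=[[[0, 0, 0, 0, 0, 0, 5], [0, 0, 0, 0, 0, 0, 5], [0, 0, 0, 0, 0, 0, 5], [0, 0, 0, 0, 0, 0, 5], [0, 0, 0, 0, 0, 0, 5]]])

```text
time: 6.37
tool_pos: [0.5226, -0.1482, 0.0794]
tcp_rot: [-2.356, 0.052, -0.022]
wrist_force: [-0.4, -0.2, -0.3]
width: 0.073
grip_force: 59.0
```

```bash
cat > m.py <<'E'
from h import *
def cross(sig,th):
    i=np.argmax(sig>th); return i-1+(th-sig[i-1])/(sig[i]-sig[i-1])
for k in range(3):
    st=bot.read_state(); t=cam('top'); s2=bot.read_state(); p=st['tool_pos']; R=Ro.from_rotvec(st['tcp_rot']).as_matrix()
    c=t['image'].astype(float); c=c[:,:,0]-c[:,:,2]
    rows=np.arange(237,262); L=[372+cross(c[v,372:392],45) for v in rows]; a=np.polyfit(rows,L,1)
    f=np.mean([220+cross(c[220:245,u],45) for u in range(384,388)]); n=np.mean([280-cross(c[280:255:-1,u],45) for u in range(384,388)])
    e=[]
    for x in(.035,-.035):
        A,B=proj(t,p+R@[x,-.004,.0305]),proj(t,p+R@[x,-.004,-.0135]); e.append(np.interp(385.5,[A[0],B[0]],[A[1],B[1]])); 
        if x>0: A0=A
    print(p.round(4),st['tcp_rot'].round(3),'slope',np.degrees(a[0]).round(2),'pred',np.degrees((A-A0)[0]/(A-A0)[1]).round(2),'u250 - pred',(np.polyval(a,250)-np.interp(250,[A0[1],A[1]],[A0[0],A[0]])).round(2),'ends-pred',(f-e[0]).round(2),(n-e[1]).round(2))
E
python3 m.py
```

```text
[ 0.5226 -0.1482  0.0794] [-2.356  0.052 -0.022] slope 1.38 pred 1.81 u250 - pred 0.14 ends-pred -0.78 -0.69
[ 0.5225 -0.1481  0.0793] [-2.356  0.052 -0.021] slope 1.22 pred 1.81 u250 - pred 0.17 ends-pred -0.83 -0.73
[ 0.5225 -0.1481  0.0792] [-2.356  0.052 -0.021] slope 1.18 pred 1.82 u250 - pred 0.18 ends-pred -0.78 -0.73
```

play_rows(moves=[[[0, -0.012, -0.012, -0.021, 0.067, 0.067, 5], [0, 0, 0, 0, 0.09, 0.09, 5], [0, 0, 0, 0, 0.07, 0.07, 5], [0, 0, 0, 0, 0.042, 0.042, 5], [0, 0, 0, 0, 0, 0, 5]]])

```text
time: 6.93
tool_pos: [0.5191, -0.147, 0.0389]
tcp_rot: [-2.353, 0.044, -0.013]
wrist_force: [-0.3, 0.4, -0.6]
width: 0.072
grip_force: 59.0
```

play_rows(moves=[[[0, 0, 0, 0, 0, 0, 5], [0, 0, 0, 0, 0, 0, 5], [0, 0, 0, 0, 0, 0, 5], [0, 0, 0, 0, 0, 0, 5]]])

```text
time: 7.27
tool_pos: [0.5209, -0.1483, 0.0418]
tcp_rot: [-2.357, 0.042, -0.019]
wrist_force: [-0.4, 0.6, -1.0]
width: 0.074
grip_force: 59.0
```

Run:
```python
from h import *
st=bot.read_state(); print(st['tool_pos'].round(4),Ro.from_rotvec(st['tcp_rot']).as_matrix().round(3).tolist(),st['wrist_force'].round(1))
t=cam('top'); s=cam('side')
save('pre2',np.hstack([g(t,362,228,54,54,7),g(s,352,185,58,54,7)]))
```

```text
[ 0.5209 -0.1483  0.0418] [[0.999, -0.025, 0.026], [-0.036, -0.707, 0.706], [0.001, -0.707, -0.708]] [-0.4  0.6 -1. ]
```

View pics/pre2.png

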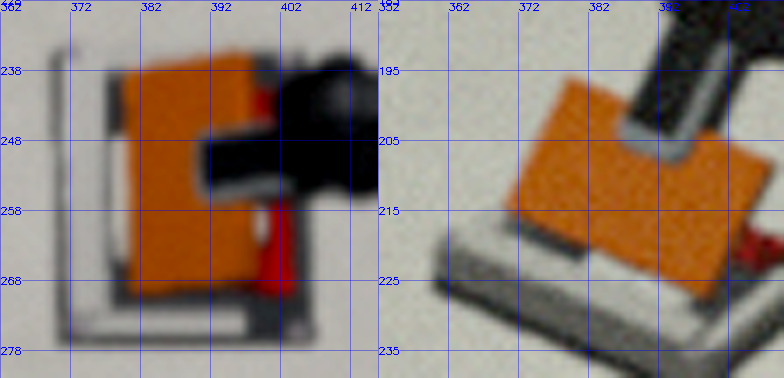

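The glass sits over the pocket at 45° and looks roughly centred between the side walls in the top view, with its leading edge at u≈380 just catch-side of the lip edge (u≈377). Next I lower it gently, watching the force.

play_rows(moves=[[[0, 0, 0, 0, 0.028, 0.028, 5], [0, 0, 0, 0, 0.028, 0.028, 5], [0, 0, 0, 0, 0, 0, 5], [0, 0, 0, 0, 0, 0, 5], [0, 0, 0, 0, 0, 0, 5]]])

```text
time: 7.78
tool_pos: [0.5204, -0.1479, 0.0332]
tcp_rot: [-2.356, 0.042, -0.017]
wrist_force: [-0.1, -0.1, 0.5]
width: 0.074
grip_force: 59.0
```

play_rows(moves=[[[0, 0, 0, 0, 0.014, 0.014, 5], [0, 0, 0, 0, 0, 0, 5], [0, 0, 0, 0, 0, 0, 5], [0, 0, 0, 0, 0, 0, 5]]])

```text
time: 8.12
tool_pos: [0.5205, -0.148, 0.0314]
tcp_rot: [-2.356, 0.042, -0.017]
wrist_force: [0.7, 0.5, -1.4]
width: 0.075
grip_force: 59.0
```

play_rows(moves=[[[0, 0, 0, 0, 0.008, 0.008, 5], [0, 0, 0, 0, 0, 0, 5], [0, 0, 0, 0, 0, 0, 5]]])

```text
time: 8.37
tool_pos: [0.5207, -0.1481, 0.0305]
tcp_rot: [-2.356, 0.042, -0.018]
wrist_force: [-0.3, -0.6, 0.1]
width: 0.078
grip_force: 59.2
```

play_rows(moves=[[[0, 0, 0, 0, 0.008, 0.008, 5], [0, 0, 0, 0, 0, 0, 5], [0, 0, 0, 0, 0, 0, 5]]])

```text
time: 8.62
tool_pos: [0.5209, -0.1481, 0.0299]
tcp_rot: [-2.355, 0.042, -0.018]
wrist_force: [0.3, 0.1, 6.5]
width: 0.074
grip_force: 59.7
```

play_rows(moves=[[[0, 0, 0, 0, -0.006, -0.006, 5], [0, 0, 0, 0, -0.02, 0.02, 5], [0, 0, 0, 0, -0.022, 0.022, 5], [0, 0, 0, 0, 0, 0, 5], [0, 0, 0, 0, 0, 0, 5]]])

```text
time: 9.03
tool_pos: [0.5209, -0.1415, 0.0301]
tcp_rot: [-2.355, 0.042, -0.018]
wrist_force: [1.4, -0.1, 3.6]
width: 0.071
grip_force: 59.4
```

play_rows(moves=[[[0, 0, 0, 0, -0.007, 0.007, 5], [0, 0, 0, 0, 0, 0, 5], [0, 0, 0, 0, 0, 0, 5]]])

```text
time: 9.28
tool_pos: [0.5209, -0.141, 0.0301]
tcp_rot: [-2.356, 0.042, -0.018]
wrist_force: [1.1, -0.6, 3.9]
width: 0.07
grip_force: 59.5
```

play_rows(moves=[[[0, 0, 0, 0, -0.01, 0.007, 5], [0, 0, 0, 0, 0, 0, 5], [0, 0, 0, 0, 0, 0, 5]]])

```text
time: 9.53
tool_pos: [0.5208, -0.1399, 0.0301]
tcp_rot: [-2.356, 0.042, -0.017]
wrist_force: [0.3, -0.3, 2.7]
width: 0.078
grip_force: 59.4
```

play_rows(moves=[[[0, 0, 0, 0, -0.008, 0.007, 5], [0, 0, 0, 0, 0, 0, 5], [0, 0, 0, 0, 0, 0, 5]]])

```text
time: 9.78
tool_pos: [0.521, -0.1396, 0.0302]
tcp_rot: [-2.357, 0.042, -0.018]
wrist_force: [0.1, -4.7, 4.1]
width: 0.071
grip_force: 59.9
```

play_rows(moves=[[[0.14, 0, 0, 0, 0.019, 0, 5], [0, 0, 0, 0, 0, 0, 5], [0.14, 0, 0, 0, 0.019, 0, 5], [0, 0, 0, 0, 0, 0, 5], [0, 0, 0, 0, 0, 0, 5]]])

```text
time: 10.2
tool_pos: [0.5202, -0.1409, 0.027]
tcp_rot: [-2.214, 0.042, -0.018]
wrist_force: [0.8, -0.1, 2.7]
width: 0.068
grip_force: 59.5
```

play_rows(moves=[[[0, 0, 0, 0, 0, 0, 5], [0, 0, 0, 0, 0, 0, 5], [0, 0, 0, 0, 0, 0, 5]]])

```text
time: 10.45
tool_pos: [0.5202, -0.1409, 0.0273]
tcp_rot: [-2.216, 0.039, -0.018]
wrist_force: [-1.6, -0.3, 1.0]
width: 0.073
grip_force: 59.2
```

play_rows(moves=[[[0, 0, 0, 0, 0, 0, 10], [0, 0, 0, 0, -0.015, 0, 13], [0, 0, 0, 0, -0.015, 0, 14], [0, 0, 0, 0, 0, 0, 14], [0, 0, 0, 0, 0, 0, 14]]])

```text
time: 10.87
tool_pos: [0.5208, -0.1396, 0.0299]
tcp_rot: [-2.216, 0.039, -0.02]
wrist_force: [-0.7, -0.4, -0.3]
width: 0.161
grip_force: 0.2
```

Run:
```python
from h import *
s=cam('side'); t=cam('top'); st=bot.read_state(); print(st['tool_pos'],st['width']*85.4,st['wrist_force'])
c=t['image'].astype(float); m=((c[:,:,0]-c[:,:,2])>45)&(c[:,:,1]>c[:,:,0]*.3); m[:,:365]=0;m[:,410:]=0;m[:225]=0;m[290:]=0
P=np.argwhere(m)[:,::-1].astype(np.float32); print(cv2.minAreaRect(P),[pz(t,*q,.015).round(4).tolist() for q in cv2.boxPoints(cv2.minAreaRect(P))])
```

```text
[ 0.52084252 -0.13964087  0.02983024] 14.02616443749458 [ 0.46627565  1.05998354 -1.04436459]
((390.0, 253.5), (33.0, 26.0), 90.0) [[0.5625, -0.1223, 0.015], [0.5596, -0.1789, 0.015], [0.4872, -0.1728, 0.015], [0.49, -0.117, 0.015]]
```

play_rows(moves=[[[0, 0, 0, 0, 0, -0.06, 14], [0, 0, 0, 0, 0, -0.1, 14], [0, 0, 0, 0, 0, -0.15, 14], [0, 0, 0, 0, 0, -0.3, 14], [0, 0, 0, 0, 0, -0.3, 14]]])

```text
time: 11.38
tool_pos: [0.5178, -0.2133, 0.0857]
tcp_rot: [-2.215, 0.039, -0.018]
wrist_force: [0.3, -0.9, 0.4]
width: 0.166
grip_force: 0.0
```

Run:
```python
from h import *
s=cam('side'); t=cam('top'); st=bot.read_state(); print(st['tool_pos'],st['wrist_force'])
save('rel',np.hstack([g(t,362,228,54,54,7),g(s,352,195,58,54,7)]))
```

```text
[ 0.52072033 -0.21846489  0.08857266] [ 0.8513555  -0.63424037  0.79830707]
```

View pics/rel.png

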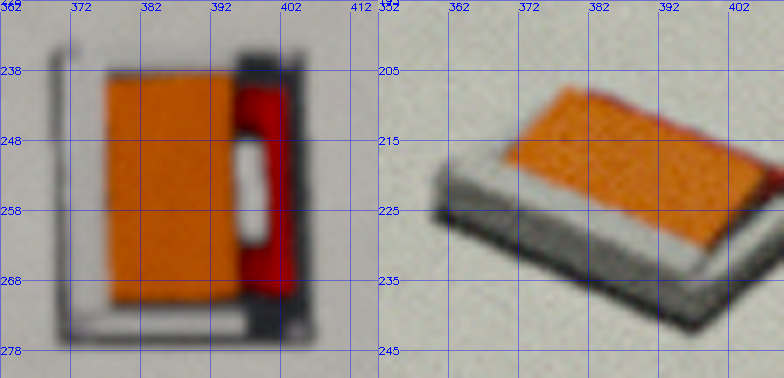

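The glass lies square under the lip, with its far edge resting on the catch noses. In the top view it spans u 377–395 and v 238–271. Next I turn the tool vertical and close the fingers, ready to press.

play_rows(moves=[[[-0.231, 0, 0, 0, 0, 0, 0], [-0.231, 0, 0, 0, 0, 0, 0], [-0.231, 0, 0, 0, 0, 0, 0], [-0.231, 0, 0, 0, 0, 0, 0], [-0.231, 0, 0, 0, 0, 0, 0]]], newtons=40)

```text
time: 11.9
tool_pos: [0.5188, -0.2137, 0.0859]
tcp_rot: [-2.799, 0.052, -0.013]
wrist_force: [0.9, 0.7, -0.3]
width: -0.0
grip_force: 0.0
```

play_rows(moves=[[[-0.231, 0, 0, 0, 0, 0, 0], [-0.231, 0, 0, 0, 0, 0, 0], [-0.231, 0, 0, 0, 0, 0, 0], [0, 0, 0, 0, 0, 0, 0], [0, 0, 0, 0, 0, 0, 0]]])

```text
time: 12.32
tool_pos: [0.5182, -0.2106, 0.0852]
tcp_rot: [-3.138, 0.051, -0.0]
wrist_force: [0.4, -0.2, 0.4]
width: -0.005
grip_force: 0.0
```

play_rows(moves=[[[0, 0, 0, 0, 0, 0, 0], [0, 0, 0, 0, 0, 0, 0], [0, 0, 0, 0, 0, 0, 0]]])

```text
time: 12.57
tool_pos: [0.518, -0.2136, 0.0842]
tcp_rot: [-3.138, 0.06, 0.001]
wrist_force: [0.2, 0.4, -0.7]
width: 0.002
grip_force: 0.0
```

Run:
```python
from h import *
st=bot.read_state(); print(st['tool_pos'].round(4),Ro.from_rotvec(st['tcp_rot']).as_matrix().round(3).tolist(),st['width'],st['wrist_force'].round(1))
```

```text
[ 0.518  -0.2136  0.0842] [[0.999, -0.038, -0.001], [-0.038, -0.999, 0.003], [-0.001, -0.003, -1.0]] 0.0020208549247282565 [ 0.2  0.4 -0.7]
```

play_rows(moves=[[[0, 0, 0, 0.005, -0.219, 0, 0], [0, 0, 0, 0, -0.219, 0, 0], [0, 0, 0, 0, -0.219, 0, 0], [0, 0, 0, 0, 0, 0.2, 0], [0, 0, 0, 0, 0, 0.2, 0]]])

```text
time: 12.98
tool_pos: [0.5227, -0.1471, 0.0455]
tcp_rot: [-3.14, 0.057, -0.005]
wrist_force: [0.7, -0.0, -0.2]
width: -0.003
grip_force: 0.0
```

play_rows(moves=[[[0, 0, 0, 0, 0, 0, 0], [0, 0, 0, 0, 0, 0, 0], [0, 0, 0, 0, 0, 0, 0], [0, 0, 0, 0, 0, 0, 0]]])

```text
time: 13.32
tool_pos: [0.522, -0.1476, 0.0458]
tcp_rot: [-3.14, 0.058, -0.003]
wrist_force: [0.0, 0.0, 0.6]
width: -0.001
grip_force: 0.0
```

play_rows(moves=[[[0, 0, 0, 0, 0, 0.06, 0], [0, 0, 0, 0, 0, 0.06, 0], [0, 0, 0, 0, 0, 0, 0], [0, 0, 0, 0, 0, 0, 0]]])

```text
time: 13.65
tool_pos: [0.5205, -0.1464, 0.0322]
tcp_rot: [-3.139, 0.056, 0.002]
wrist_force: [0.2, -0.3, -1.0]
width: -0.003
grip_force: 0.0
```

play_rows(moves=[[[0, 0, 0, 0, 0, 0.04, 0], [0, 0, 0, 0, 0, 0, 0], [0, 0, 0, 0, 0, 0, 0]]])

```text
time: 13.9
tool_pos: [0.5209, -0.1464, 0.0285]
tcp_rot: [-3.14, 0.056, 0.001]
wrist_force: [0.3, 0.1, -0.5]
width: 0.002
grip_force: 0.0
```

play_rows(moves=[[[0, 0, 0, 0, 0, 0.03, 0], [0, 0, 0, 0, 0, 0, 0], [0, 0, 0, 0, 0, 0, 0]]])

```text
time: 14.15
tool_pos: [0.5213, -0.1466, 0.0258]
tcp_rot: [-3.14, 0.056, -0.0]
wrist_force: [-0.7, 0.2, 0.6]
width: 0.002
grip_force: 0.1
```

play_rows(moves=[[[0, 0, 0, 0, 0.025, 0, 0], [0, 0, 0, 0, 0, 0.02, 0], [0, 0, 0, 0, 0, 0, 0], [0, 0, 0, 0, 0, 0, 0]]])

```text
time: 14.48
tool_pos: [0.5212, -0.1489, 0.0238]
tcp_rot: [-3.139, 0.056, -0.001]
wrist_force: [0.1, 2.0, 1.8]
width: -0.0
grip_force: 1.1
```

play_rows(moves=[[[0, 0, 0, 0, 0, 0.02, 0], [0, 0, 0, 0, 0, 0, 0], [0, 0, 0, 0, 0, 0, 0]]])

```text
time: 14.73
tool_pos: [0.5207, -0.1492, 0.0213]
tcp_rot: [-3.14, 0.056, 0.001]
wrist_force: [0.4, -0.0, -0.1]
width: -0.002
grip_force: 0.1
```

play_rows(moves=[[[0, 0, 0, 0, 0, 0.02, 0], [0, 0, 0, 0, 0, 0, 0], [0, 0, 0, 0, 0, 0, 0]]])

```text
time: 14.98
tool_pos: [0.5207, -0.1491, 0.0194]
tcp_rot: [-3.14, 0.056, 0.001]
wrist_force: [-0.6, 0.7, 0.0]
width: 0.002
grip_force: 0.0
```

play_rows(moves=[[[0, 0, 0, 0, 0, 0.02, 0], [0, 0, 0, 0, 0, 0, 0], [0, 0, 0, 0, 0, 0, 0]]])

```text
time: 15.23
tool_pos: [0.5209, -0.149, 0.0176]
tcp_rot: [-3.14, 0.056, 0.0]
wrist_force: [-0.4, 0.0, 0.2]
width: -0.0
grip_force: 0.0
```

play_rows(moves=[[[0, 0, 0, 0, 0, 0.015, 0], [0, 0, 0, 0, 0, 0, 0], [0, 0, 0, 0, 0, 0, 0]]])

```text
time: 15.48
tool_pos: [0.5209, -0.149, 0.0161]
tcp_rot: [-3.14, 0.056, 0.0]
wrist_force: [-0.0, 1.0, 0.8]
width: 0.001
grip_force: 0.0
```

Run:
```python
from h import *
s=cam('side'); st=bot.read_state(); print(st['tool_pos'].round(4),st['wrist_force'].round(1))
c=s['image'].astype(float); m=((c[:,:,0]-c[:,:,2])>60)&(c[:,:,1]>c[:,:,0]*.35); m[:195]=0;m[250:]=0;m[:,:352]=0;m[:,425:]=0
v,u=np.nonzero(m); d=s['depth'][v,u]; P=np.array([px(s,a,b,e) for a,b,e in zip(u,v,d) if e>0])*1000
A=np.c_[P[:,:2]-[521,-137],np.ones(len(P))]; k=np.linalg.lstsq(A,P[:,2],rcond=None)[0]; print(len(P),'plane z slopes deg',np.degrees(np.arctan(k[:2])).round(1),'z at centre',k[2].round(1)); print(P.min(0).round(1),P.max(0).round(1))
```

```text
[ 0.5209 -0.149   0.0161] [-0.2 -0.3  0.1]
300 plane z slopes deg [ 0.  -1.4] z at centre 15.3
[ 485.5 -174.     9.6] [ 556.1 -123.    34.7]
```

play_rows(moves=[[[0, 0, 0, 0, 0, 0.015, 0], [0, 0, 0, 0, 0, 0, 0], [0, 0, 0, 0, 0, 0, 0]]])

```text
time: 15.78
tool_pos: [0.5208, -0.149, 0.0145]
tcp_rot: [-3.14, 0.056, 0.0]
wrist_force: [0.5, 1.0, -0.3]
width: -0.0
grip_force: 0.0
```

play_rows(moves=[[[0, 0, 0, 0, 0, 0.008, 0], [0, 0, 0, 0, 0, 0, 0], [0, 0, 0, 0, 0, 0, 0]]])

```text
time: 16.03
tool_pos: [0.5211, -0.1491, 0.0141]
tcp_rot: [-3.14, 0.056, -0.0]
wrist_force: [-0.6, -0.0, 1.4]
width: 0.001
grip_force: 1.0
```

play_rows(moves=[[[0, 0, 0, 0, 0, 0.01, 0], [0, 0, 0, 0, 0, 0, 0], [0, 0, 0, 0, 0, 0, 0]]])

```text
time: 16.28
tool_pos: [0.5211, -0.1491, 0.014]
tcp_rot: [-3.14, 0.056, 0.0]
wrist_force: [-3.2, 1.4, 9.4]
width: 0.0
grip_force: 4.7
```

play_rows(moves=[[[0, 0, 0, 0, 0, -0.1, 0], [0, 0, 0, 0, 0, -0.4, 0], [0, 0, 0, 0, 0, -0.4, 0], [0, 0, 0, 0, 0.41, -0.05, 0], [0, 0, 0, 0, 0.41, 0, 0]]])

```text
time: 16.7
tool_pos: [0.5217, -0.2318, 0.113]
tcp_rot: [3.139, -0.049, 0.013]
wrist_force: [1.4, 0.2, 0.2]
width: -0.001
grip_force: 0.0
```

play_rows(moves=[[[0, 0, 0, 0, 0.41, 0, 0], [0, 0, 0, 0, 0.41, 0, 0], [0, 0, 0, 0, 0, 0, 0], [0, 0, 0, 0, 0, 0, 0]]])

```text
time: 17.03
tool_pos: [0.515, -0.3154, 0.1081]
tcp_rot: [-3.14, 0.062, -0.001]
wrist_force: [-0.4, 0.9, 0.1]
width: -0.004
grip_force: 0.0
```

Run:
```python
from h import *
for n in('side','top'):
  K=[]
  for i in range(6):
    s=cam(n); c=s['image'].astype(float); m=((c[:,:,0]-c[:,:,2])>60)&(c[:,:,1]>c[:,:,0]*.35)
    b=(195,250,352,425) if n=='side' else (228,282,364,410)
    z=np.zeros_like(m); z[b[0]:b[1],b[2]:b[3]]=1; m=cv2.erode((m&z).astype('uint8'),np.ones((3,3))).astype(bool)
    v,u=np.nonzero(m); d=s['depth'][v,u]; P=np.array([px(s,a,b_,e) for a,b_,e in zip(u,v,d) if e>0])*1000
    A=np.c_[P[:,:2]-[521,-139],np.ones(len(P))]; k=np.linalg.lstsq(A,P[:,2],rcond=None)[0]; K.append([*np.degrees(np.arctan(k[:2])),k[2]])
  print(n,len(P),np.mean(K,0).round(2),P.min(0).round(1),P.max(0).round(1))
  q=(c[:,:,0]-c[:,:,1]>40)&(c[:,:,1]<c[:,:,0]*.3)&z; v,u=np.nonzero(q); print('red px',q.sum(),u.min(),u.max(),'orange u',np.nonzero(m)[1].min(),np.nonzero(m)[1].max())
c=load('top')['image'].astype(int)
for v in(243,255,267): print(v,[tuple(c[v,u]) for u in range(388,406)])
print(bot.read_state()['tool_pos'])
```

```text
side 198 [-0.05  1.72 14.  ] [ 487.6 -158.5   11.2] [ 551.9 -128.2   17.9]
red px 5 384 408 orange u 373 404
top 470 [-0.25  0.02 13.97] [ 490.1 -156.6    7.5] [ 556.9 -120.    20. ]
red px 124 395 403 orange u 378 394
243 [(np.int64(142), np.int64(73), np.int64(0)), (np.int64(143), np.int64(75), np.int64(0)), (np.int64(142), np.int64(73), np.int64(0)), (np.int64(141), np.int64(73), np.int64(0)), (np.int64(140), np.int64(72), np.int64(0)), (np.int64(132), np.int64(64), np.int64(0)), (np.int64(109), np.int64(41), np.int64(0)), (np.int64(88), np.int64(17), np.int64(0)), (np.int64(87), np.int64(4), np.int64(3)), (np.int64(97), np.int64(7), np.int64(0)), (np.int64(104), np.int64(4), np.int64(0)), (np.int64(114), np.int64(11), np.int64(7)), (np.int64(120), np.int64(13), np.int64(7)), (np.int64(117), np.int64(10), np.int64(5)), (np.int64(102), np.int64(23), np.int64(21)), (np.int64(67), np.int64(43), np.int64(45)), (np.int64(51), np.int64(52), np.int64(52)), (np.int64(88), np.int64(89), np.int64(87))]
255 [(np.int64(142), np.int64(74), np.int64(0)), (np.int64(143), np.int64(75), np.int64(1
[... 854 characters left out ...]
4(7)), (np.int64(144), np.int64(76), np.int64(2)), (np.int64(144), np.int64(74), np.int64(1)), (np.int64(140), np.int64(74), np.int64(0)), (np.int64(130), np.int64(64), np.int64(4)), (np.int64(102), np.int64(35), np.int64(0)), (np.int64(87), np.int64(13), np.int64(4)), (np.int64(92), np.int64(13), np.int64(5)), (np.int64(95), np.int64(0), np.int64(0)), (np.int64(102), np.int64(4), np.int64(2)), (np.int64(109), np.int64(10), np.int64(5)), (np.int64(117), np.int64(13), np.int64(2)), (np.int64(118), np.int64(13), np.int64(6)), (np.int64(106), np.int64(25), np.int64(23)), (np.int64(68), np.int64(42), np.int64(45)), (np.int64(58), np.int64(59), np.int64(59))]
[ 0.51528255 -0.31263496  0.10774187]
```

Run:
```python
from h import *
a=cv2.imread('pics/top0.png')[:,:,::-1].astype(float); b=np.mean([cam('top')['image'].astype(float) for _ in range(4)],0)
def E(im,r):
    o=[]
    for v in r:
        s=im[v,:,0]-im[v,:,1]; i=[u for u in range(398,408) if s[u]>=45 and s[u+1]<45][-1]; o.append(i+(s[i]-45)/(s[i]-s[i+1]))
    return np.mean(o).round(2)
def N(im,r):  # nose tip: green channel falls below 38
    return np.mean([[u for u in range(388,400) if im[v,u,1]<38][0] for v in r]).round(2)
for r in(range(242,246),range(250,262),range(264,269)): print('outer red before/after',E(a,r),E(b,r))
for v in(243,244,266,267): print(v,'before',a[v,391:398].astype(int).tolist(),'after',b[v,391:398].astype(int).tolist())
# static reference: outer base right edge
g1=a.mean(2);g2=b.mean(2); print('ref shift',cv2.phaseCorrelate(g1[150:210,320:520],g2[150:210,320:520])[0])
```

```text
outer red before/after 402.54 402.62
outer red before/after 402.83 402.93
outer red before/after 403.4 403.5
243 before [[34, 35, 37], [40, 40, 41], [46, 35, 37], [58, 24, 21], [67, 0, 2], [77, 6, 8], [85, 1, 0]] after [[140, 72, 0], [140, 72, 0], [131, 64, 0], [110, 43, 0], [88, 16, 1], [87, 4, 2], [96, 2, 0]]
244 before [[30, 33, 36], [42, 40, 44], [46, 35, 36], [59, 21, 21], [70, 11, 9], [76, 8, 5], [82, 4, 1]] after [[141, 73, 0], [140, 72, 0], [132, 63, 0], [108, 41, 1], [86, 12, 0], [83, 2, 0], [92, 2, 0]]
266 before [[45, 46, 47], [40, 40, 43], [39, 38, 42], [52, 36, 39], [65, 21, 20], [73, 6, 4], [81, 9, 3]] after [[141, 73, 0], [142, 74, 0], [140, 73, 0], [129, 63, 2], [102, 34, 1], [85, 5, 0], [89, 2, 0]]
267 before [[36, 40, 40], [40, 43, 44], [43, 41, 43], [48, 35, 35], [59, 12, 11], [73, 3, 2], [82, 10, 5]] after [[142, 74, 1], [142, 74, 0], [140, 73, 0], [129, 63, 1], [102, 37, 2], [87, 7, 0], [90, 4, 2]]
ref shift (0.17103652132377078, -0.3144926637629517)
```

The glass top measures 14.0 mm high and level. The catch edge is within 0.1 px of its rest position, so it has snapped back. The robot is clear, so I hand in.

```bash
python3 -c "
from workcell import bot
print(bot.finish_job())"
```

```text
the job is handed in; nothing more can be done
None
```

The orange glass is in the holder pocket with one edge under the lip: it measured flat (top at 14 mm) with the catch back over it, and the job is handed in at about 18 s; I did not re-check the green and blue glasses, beaker or bottle with a final picture.

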